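# Park the stirring stick in the corner of the steel stop

### The job

Clear the counter by the hob: push the wooden stirring stick along the surface with the fingertips into the inner corner of the L-shaped steel stop, so that its long side lies flush along the long arm and its end is up against the short arm. Only push it: it stays flat on the counter and is never picked up. Leave the steamer pot, egg cup, scoop and sieve where they are, and finish with the hand clear of everything.

Things in the scene. Friction and masses are not known exactly. Their poses are not given: they have to be found in the camera images.
- stick: Loose flat stirring stick of pale wood, 210 long, 32 wide, 18 thick, straight sides, half-round ends (radius 16 from above), about 0.09 kg, lying on the counter. Origin: centre of its underside; y along its length, x across, z up. Starts on the robot's side of the stop's long arm, within 18 degrees of parallel, its x axis towards that arm.
- stop: L-shaped stop of bare steel strip fixed to the counter, 12 wide, 12 high. Origin: inner corner at counter level. Long arm's inner face is the plane x=0, 290 long towards -y; short arm's is y=0, 60 long towards -x. Turned at most 9 degrees; x points away from the robot. The stick is home when parallel to y with its origin at x -16, y -105 mm in this frame, touching both faces.
- pot: Steel steamer pot with clip-on lid, loose, 196 across, 234 high with its knob, side handles reaching 123 from its axis along x. Origin at the centre of its underside. To be left alone.
- egg_cup: Yellow ceramic egg cup, loose, 50 across, 55 high. Origin at the centre of its underside. To be left alone.
- scoop: Small white plastic scoop lying flat, loose, 134 long, 45 wide, 25 high. Origin under the centre of its 65 x 45 bowl; the handle reaches 102 from there along -x. To be left alone.
- sieve: Round aluminium sieve, loose, 132 across, 50 high, a straight handle to 150 from the axis along +y, at height 50. Origin at the centre of its underside. To be left alone.

How it is judged:
At the end, for the whole second after the job is handed in: The stick lies flat and still on the counter in the stop's inner corner: its middle within 5 mm of touching the long arm, within 0.04 rad (2.3 degrees) of parallel to it, its end within 6 mm of the short arm; pot, egg cup, scoop and sieve upright and within 20 mm of where they stood (x of stick in the frame of stop between -0.021 and -0.012 m and y of stick in the frame of stop between -0.111 and -0.101 m and angle between the y axis of stick and the y axis of stop, either way round below 0.04 rad and angle between stick's own z axis and vertical below 0.05 rad and height (world z) of stick below 0.004 m and linear speed of stick below 0.01 m/s and distance of each of pot, egg_cup, scoop, sieve from where it was at the start of the episode below 0.02 m and angle between each of egg_cup, pot, scoop, sieve's own z axis and vertical below 0.2 rad).
It fails at once if the stick was lifted off the counter (its middle by more than 8 mm) or tipped up (more than 7 degrees) (height (world z) of stick above 0.008 m or angle between stick's own z axis and vertical above 0.12 rad).
It fails at once if the pot, egg cup, scoop or sieve was shifted by more than 20 mm (distance of any of pot, egg_cup, scoop, sieve from where it was at the start of the episode above 0.02 m).
It also fails if it takes over 43 s, if anything falls off the work surface, if the arm or the gripper's body presses on something with over 40 N, if the wrist force passes 120 N, or if a joint passes its speed limit or range.

### The arm

A 6-joint arm with a two-finger parallel gripper is mounted at the origin on the work surface. World frame = base frame: x ahead of the robot, y to its left, z up, the work surface at z = 0. Lengths are in m, angles in rad, forces in N, time in s.
With the tool pointing down it reaches from about 0.4 to 0.925 m from the base axis. Payload 3.4 kg.
Tool frame: the origin (TCP) lies between the finger pads; the fingertips stand 17 mm ahead of it and the grasp point (between the pads) lies 2 mm behind it; z points along the fingers, y is the direction in which the jaws open and shut (so a half turn about z gives the same grasp; the last joint's range is limited). The gripper opens to 85 mm and grips with 20 to 120 N. Pads are 22 mm wide; open, the fingers measure 114 mm over their backs; the gripper's body (76 mm by 85 mm) begins 54 mm behind the grasp point. The pads swing forward as they close: fully open they stand 13 mm farther back than shut.
Start: joints at [-1.196, 0.307, 1.506, -0, 1.328, -0.073], TCP at [0.249, -0.518, 0.248] pointing down, gripper open.
Joint ranges: [-3.12, 3.12], [-1.05, 2.28], [0.14, 2.33], [-1.42, 4.57], [0.1, 2.73], [-2.68, 2.68]. Speed limits (rad/s): [2.57, 2.57, 3.14, 3.14, 3.14, 3.14].

### API

Orientations are given as a unit quaternion [w, x, y, z].
In Python, from plant import robot gives the robot as it stands.
- The arm moves only by the shell command python3 -m inch 'ROWS'. ROWS is JSON, a list of rows, each an object of numbers: "dx", "dy", "dz": the shift along the tool's x, y, z in m; "wx", "wy", "wz": the turn, a rotation vector about the tool's x, y, z in degrees; "fingers": the opening, from 0 (shut) to 1 (fully open). In form: [{"dx": .., "dy": .., "dz": .., "wx": .., "wy": .., "wz": .., "fingers": ..}, ...]. A call has 1 to 5 rows; each row is the pose to reach, as a shift and turn from the pose commanded when the call began, along the tool's axes at that moment; what a row does not reach only later rows make up. A row lasts 1/8 s, in which the tool goes at most 62.5 mm and 10.7 degrees, less where a joint would pass 70% of its speed; a pose out of reach is approached as far as the arm can. A call with a gripper value outside its range is refused whole. The fingers move at their own pace and stop on an object; the grip force is fixed at half the most. Time passes only in rows, so rows that repeat a pose let the fingers close. It gives the time, the measured TCP pose, the force and the opening at its end, in the units of the state.
- robot.read_state(): the state, without advancing time (a new reading comes with each control period).
- robot.capture(name): name is "side" or "top" or "wrist"; returns (picture, depth): 420x560x3 uint8, blue, green, red; 420x560 float32, m along the optical axis (not along the pixel's ray), 0 where there is no reading.
- robot.camera_info(name): a dict with "fovy" (degrees; the focal length in pixels is half the picture's height over the tangent of half this angle, whatever the lens; pixels are square), "cx", "cy" (the principal point, pixels), "R" (3x3) and "t" (3): a world point X has camera coordinates R X + t. Camera axes: x right, y down, z forward; pixel columns grow to the right and rows downward; lengths in m; the calibration is good to about 2 mm. A picture is of the moment at which its call begins: read the wrist's pose just before it. camera_info takes no time and is no camera call; for the wrist camera it gives the pose at the moment of the call.
- robot.sign_off(): hands the job in, once; it reports no verdict.
The state is a dict: "time": time; "joints": joint angles; "qd": joint speeds; "joint_torque": joint torques, N m; "tcp_pos": TCP position; "tool_rot": TCP orientation; "contact_force": force on the tool from outside, world axes, zero at the start; "wrist_torque": the same for the moment, N m; "width": finger opening in m.
Only numpy, scipy, OpenCV 4.12 (cv2) and the standard library are available. Lean on these libraries where they do the work, as an engineer would, in place of code of your own. Each camera call takes 0.05 s, during which the arm holds its last target. There are 200 camera calls.

## Working session

There is one attempt and no reset: what is moved stays moved. The work goes in short steps, Python scripts to look and compute and a shell command to move; the robot and the scene stay as the last step left them, time stands still between calls to the robot, and variables do not carry over. Pictures are saved under pics/ and viewed, about 8 in all and at most 12, crops included, and the job is handed in when it is done.

```bash
ls; mkdir -p pics; cat > h.py <<'E'
import numpy as np, cv2, sys
from plant import robot
def K(n):
    c=robot.camera_info(n); f=210/np.tan(np.radians(c["fovy"])/2)
    return f,c["cx"],c["cy"],np.array(c["R"]),np.array(c["t"])
def world(n,u,v,d,k=None):
    f,cx,cy,R,t=k or K(n)
    return R.T@(np.array([(u-cx)/f*d,(v-cy)/f*d,d])-t)
def onz(n,u,v,z,k=None):
    f,cx,cy,R,t=k or K(n)
    r=R.T@np.array([(u-cx)/f,(v-cy)/f,1]); o=-R.T@t
    return o+r*(z-o[2])/r[2]
E
python3 - <<'E'
from h import *
for n in("top","side"):
    im,d=robot.capture(n); cv2.imwrite(f"pics/{n}0.png",im); np.save(f"pics/{n}0.npy",d); print(n,K(n))
print(robot.read_state())
E
```

```text
pics
top (np.float64(382.42916948589766), 282.3217216835801, 207.5433695882497, array([[ 0.01550585, -0.99987727,  0.00223893],
       [-0.99898014, -0.01558683, -0.04237607],
       [ 0.04240576, -0.00157957, -0.99909922]]), array([-0.03870903,  0.60854653,  1.24260574]))
side (np.float64(527.5350936953496), 269.8602068892658, 218.30015624465213, array([[-0.82829141, -0.5598389 , -0.02266579],
       [-0.27818347,  0.44601874, -0.85069456],
       [ 0.48636128, -0.69831775, -0.52517142]]), array([0.50819073, 0.23199884, 1.13703136]))
{'time': 0.1, 'joints': array([-1.19651712e+00,  3.07495590e-01,  1.50750226e+00, -1.30277436e-05,
        1.32836882e+00, -7.34953948e-02]), 'qd': array([-0.00107282, -0.00101398, -0.00207271,  0.00115209,  0.0021278 ,
        0.0009493 ]), 'joint_torque': array([ 3.81293949e-04, -4.58527529e+01, -2.52607548e+01, -4.37040296e-05,
        5.55858744e-03,  1.17610796e-05]), 'tcp_pos': array([ 0.24872276, -0.51779981,  0.24748987]), 'tool_rot': array([-8.76052227e-04,  9.75041022e-01,  2.22023015e-01, -1.39147717e-04]), 'contact_force': array([-0.46088394, -0.27945541, -0.19627708]), 'wrist_torque': array([ 0.01500285, -0.01233887,  0.00718229]), 'width': 0.08533778486573003}
```

View pics/top0.png

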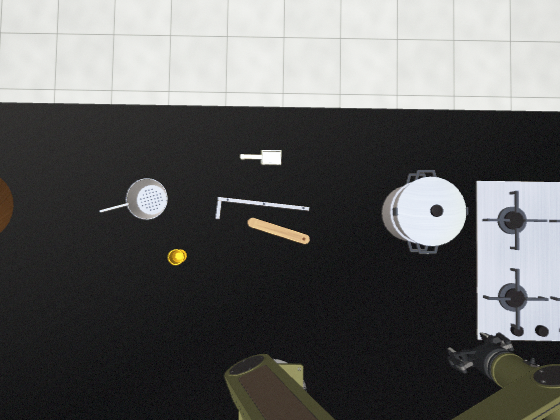

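View pics/side0.png

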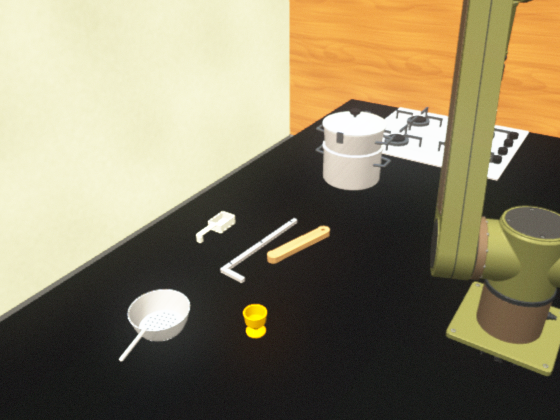

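The top picture shows the stop's corner near (221,201), with its long arm running to about (309,209). The stick runs from about (248,221) to (309,241), with the egg cup at (177,257), sieve at (147,199), scoop at (265,157) and pot at (430,211). The side view matches this. Next I'll enlarge and measure in both views.

```bash
python3 - <<'E'
from h import *
for n,zs in(("top",.018),("side",.018)):
    im=cv2.imread(f"pics/{n}0.png"); k=K(n)
    hsv=cv2.cvtColor(im,cv2.COLOR_BGR2HSV)
    x0,y0,x1,y1=(205,185,325,255) if n=="top" else (210,210,340,290)
    c=im[y0:y1,x0:x1].astype(int)
    sat=c[...,2]-c[...,0]; val=c.max(2)
    st=((sat>40)&(val>90)); sp=(val>90)&(sat<=40)
    for nm,m,z in(("stick",st,zs),("stop",sp,.012)):
        m=m.astype(np.uint8); q,l,s,_=cv2.connectedComponentsWithStats(m); m=(l==1+s[1:,4].argmax())
        v,u=np.nonzero(m); P=np.array([onz(n,a+x0,b+y0,z,k)[:2] for a,b in zip(u,v)],np.float32)
        r=cv2.minAreaRect(P*1000); print(n,nm,len(P),np.round(r[0],1),np.round(r[1],1),r[2]); print(np.round(cv2.boxPoints(r),0).tolist())
D=np.load("pics/top0.npy");k=K("top")
for nm,u,v in(("egg",177,257),("stick",279,231),("stop",265,205),("counter",265,218),("scoop",272,157),("sieve rim",130,187),("pot",430,225)): print(nm,np.round(world("top",u,v,D[v,u],k),3))
im=cv2.imread("pics/top0.png"); cv2.imwrite("pics/c.png",cv2.resize(im[185:255,205:325],None,fx=6.5,fy=6.5,interpolation=cv2.INTER_CUBIC))
E
```

```text
top stick 624 [533.9 -17.4] [209.4  32.6] 73.25736999511719
[[488.0, -113.0], [519.0, -122.0], [580.0, 78.0], [548.0, 88.0]]
top stop 445 [608.3  37.4] [ 69.  308.6] 0.8974393606185913
[[571.0, 191.0], [576.0, -117.0], [645.0, -116.0], [640.0, 192.0]]
side stick 933 [526.9 -11.1] [230.7  55.5] 73.3448486328125
[[467.0, -114.0], [520.0, -130.0], [587.0, 91.0], [533.0, 107.0]]
side stop 804 [616.   42.3] [ 80.  323.8] 6.182818412780762
[[559.0, 199.0], [594.0, -123.0], [673.0, -114.0], [638.0, 208.0]]
egg [0.443 0.309 0.023]
stick [ 0.532 -0.02   0.018]
stop [0.617 0.028 0.011]
counter [0.574 0.027 0.003]
scoop [0.777 0.008 0.003]
sieve rim [0.665 0.457 0.052]
pot [ 0.559 -0.44   0.205]
```

View pics/c.png

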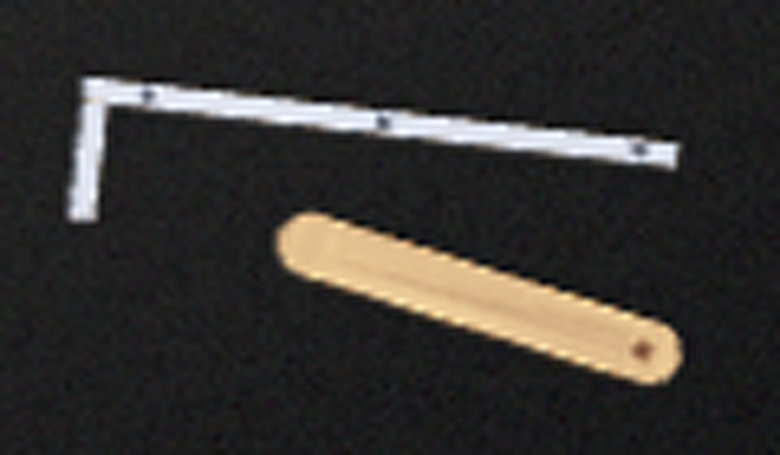

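The 6.5x crop shows the inner corner at crop (106,103), the long arm's inner end at (677,167) and the short arm's inner tip at (98,221). The stick's tips are at (276,240) and (683,352). I'll work out the stop frame from these points and plan a two-finger push square to the long arm.

```bash
cat >> h.py <<'E'
from scipy.spatial.transform import Rotation as Ro
def delta(x,y,z,yaw):
    """tool-frame shift(mm)/turn(deg) to tool-down pose, tool x at yaw(deg)"""
    s=robot.read_state(); q=s["tool_rot"]; R=Ro.from_quat(q[[1,2,3,0]])
    T=Ro.from_euler("z",yaw,degrees=True)*Ro.from_euler("x",180,degrees=True)
    return np.round(R.inv().apply(np.array([x,y,z])-s["tcp_pos"])*1000,1),np.round((R.inv()*T).as_rotvec(degrees=True),2)
E
python3 - <<'E'
from h import *
k=K("top")
g=lambda u,v,z:onz("top",205+(u+.5)/6.5-.5,185+(v+.5)/6.5-.5,z,k)[:2]
C=g(106,103,.012);E=g(677,167,.012);S=g(98,221,.012)
print(C,E,S,np.linalg.norm(E-C),np.linalg.norm(S-C))
y=(C-E)/np.linalg.norm(C-E); x=np.array([y[1],-y[0]]); print("stop yaw",np.degrees(np.arctan2(x[1],x[0])), "short",np.degrees(np.arctan2(*(C-S)[::-1])))
c=np.array([.534,-.0174]); print("stick in stop",(c-C)@x*1000,(c-C)@y*1000)
w=lambda a,b:C+a*x+b*y
np.savez("stop.npz",C=C,x=x,y=y)
yaw=np.degrees(np.arctan2(x[1],x[0]))
p=w(-.13,(c-C)@y); print("pre",p,delta(*p,.08,yaw))
E
```

```text
[0.62938694 0.17304012] [ 0.60150684 -0.11612516] [0.56968593 0.17574468] 0.2905062150326513 0.059762237337142046
stop yaw -5.507194375410411 short -2.5938239014474402
stick in stop -76.66996732293869 -198.7154341554171
pre [ 0.48091613 -0.01228188] (array([ 428.2, -354.9,  168.2]), array([-1.000e-01,  2.000e-02,  3.116e+01]))
```

Sizes agree (290 and 60 mm). The stick is at (-77,-199) mm in the stop frame, turned about 11°. I'll move over level first, then go down.

```bash
python3 -m inch '[{"dx":0.20,"dy":-0.20,"wz":31.1},{"dx":0.20,"dy":-0.20,"wz":31.1},{"dx":0.20,"dy":-0.20,"wz":31.1},{"dx":0.20,"dy":-0.20,"wz":31.1},{"dx":0.20,"dy":-0.20,"wz":31.1}]'; python3 - <<'E'
from h import *
z=np.load("stop.npz"); yaw=np.degrees(np.arctan2(z["x"][1],z["x"][0]));p=z["C"]-.145*z["x"]-.2*z["y"]
print(p,delta(*p,.06,yaw))
E
```

```text
[ 0.46586209 -0.01212095] (array([ 414.7, -361.5,  188.2]), array([-1.000e-01,  2.000e-02,  3.116e+01]))validation failed for argument at $[0]...
```

```bash
python3 -m inch '[{"dx":0.2,"dy":-0.2,"dz":0.0,"wx":0.0,"wy":0.0,"wz":31.1,"fingers":1.0},{"dx":0.2,"dy":-0.2,"dz":0.0,"wx":0.0,"wy":0.0,"wz":31.1,"fingers":1.0},{"dx":0.2,"dy":-0.2,"dz":0.0,"wx":0.0,"wy":0.0,"wz":31.1,"fingers":1.0},{"dx":0.2,"dy":-0.2,"dz":0.0,"wx":0.0,"wy":0.0,"wz":31.1,"fingers":1.0},{"dx":0.2,"dy":-0.2,"dz":0.0,"wx":0.0,"wy":0.0,"wz":31.1,"fingers":1.0}]'; cat > d.py <<'E'
from h import *
z=np.load("stop.npz"); yaw=np.degrees(np.arctan2(z["x"][1],z["x"][0]))
s=robot.read_state(); r=s["tcp_pos"][:2]-z["C"]; print("t",s["time"],"stopframe mm",np.round([r@z["x"]*1e3,r@z["y"]*1e3,s["tcp_pos"][2]*1e3],1),"F stop",np.round([s["contact_force"][:2]@z["x"],s["contact_force"][:2]@z["y"],s["contact_force"][2]],1))
if len(sys.argv)>3:
    a,b,h=[float(v)/1e3 for v in sys.argv[1:4]]
    p=z["C"]+a*z["x"]+b*z["y"]; print(delta(*p,h,yaw+(float(sys.argv[4]) if len(sys.argv)>4 else 0)))
E
python3 d.py -145 -200 60
```

```text
time: 0.72
tcp_pos: [0.3424, -0.2483, 0.248]
tool_rot: [-0.001, 0.999, -0.047, -0.0]
contact_force: [-0.4, -0.5, -0.2]
width: 0.0853
t 0.725 stopframe mm [-245.3 -446.9  248. ] F stop [-0.3 -0.6 -0.2]
(array([ 101.1, -246.3,  188.2]), array([-0.08,  0.05,  0.16]))
```

```bash
python3 -m inch '[{"dx":0.10,"dy":-0.246,"dz":0.17,"wx":0,"wy":0,"wz":0,"fingers":1},{"dx":0.10,"dy":-0.246,"dz":0.17,"wx":0,"wy":0,"wz":0,"fingers":1},{"dx":0.10,"dy":-0.246,"dz":0.17,"wx":0,"wy":0,"wz":0,"fingers":1},{"dx":0.10,"dy":-0.246,"dz":0.17,"wx":0,"wy":0,"wz":0,"fingers":1},{"dx":0.10,"dy":-0.246,"dz":0.17,"wx":0,"wy":0,"wz":0,"fingers":1}]'; python3 d.py -145 -200 40
python3 - <<'E'
from h import *
im,d=robot.capture("wrist"); cv2.imwrite("pics/w1.png",im)
E
```

```text
time: 1.35
tcp_pos: [0.4651, -0.0165, 0.0788]
tool_rot: [0.0, 0.999, -0.047, 0.0]
contact_force: [0.9, -0.1, 0.6]
width: 0.0856
t 1.35 stopframe mm [-145.3 -204.5   78.8] F stop [ 0.9 -0.   0.6]
(array([ 0.3, -4.5, 38.8]), array([ 0.01, -0.03,  0.07]))
```

View pics/w1.png

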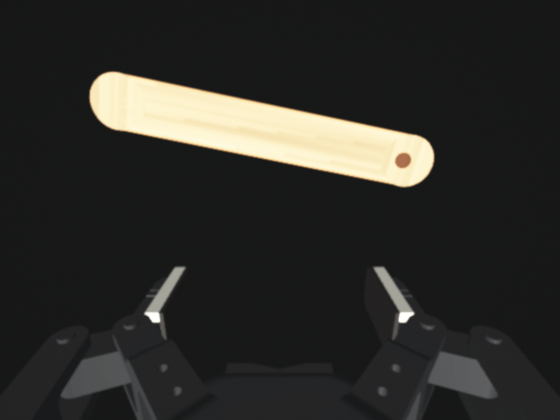

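The wrist view shows the stick from (90,95) to (434,160), ahead of both open fingers at (180,268) and (378,268), so there's room to go down. I'll feel for the counter.

```bash
python3 -m inch '[{"dx":0,"dy":-0.004,"dz":0.055,"wx":0,"wy":0,"wz":0,"fingers":1},{"dx":0,"dy":-0.004,"dz":0.055,"wx":0,"wy":0,"wz":0,"fingers":1},{"dx":0,"dy":-0.004,"dz":0.055,"wx":0,"wy":0,"wz":0,"fingers":1}]'
python3 -m inch '[{"dx":0,"dy":0,"dz":0.003,"wx":0,"wy":0,"wz":0,"fingers":1},{"dx":0,"dy":0,"dz":0.004,"wx":0,"wy":0,"wz":0,"fingers":1}]'
python3 -m inch '[{"dx":0,"dy":0,"dz":0.003,"wx":0,"wy":0,"wz":0,"fingers":1},{"dx":0,"dy":0,"dz":0.004,"wx":0,"wy":0,"wz":0,"fingers":1}]'
```

```text
time: 1.78
tcp_pos: [0.4648, -0.0146, 0.0255]
tool_rot: [0.0, 0.999, -0.048, -0.0]
contact_force: [-0.3, -0.3, 0.6]
width: 0.0853
time: 2.02
tcp_pos: [0.4658, -0.0148, 0.0224]
tool_rot: [0.0, 0.999, -0.048, 0.002]
contact_force: [-0.5, 1.9, 0.2]
width: 0.0854
time: 2.28
tcp_pos: [0.4649, -0.0143, 0.0171]
tool_rot: [0.0, 0.999, -0.048, 0.0]
contact_force: [0.1, 0.4, 0.5]
width: 0.0856
```

```bash
python3 -m inch '[{"dx":0,"dy":0,"dz":0.003,"wx":0,"wy":0,"wz":0,"fingers":1},{"dx":0,"dy":0,"dz":0.004,"wx":0,"wy":0,"wz":0,"fingers":1}]'
python3 -m inch '[{"dx":0,"dy":0,"dz":0.002,"wx":0,"wy":0,"wz":0,"fingers":1},{"dx":0,"dy":0,"dz":0.003,"wx":0,"wy":0,"wz":0,"fingers":1}]'; python3 d.py
```

```text
time: 2.52
tcp_pos: [0.4646, -0.0141, 0.0125]
tool_rot: [-0.0, 0.999, -0.047, -0.0]
contact_force: [0.4, 0.4, -0.2]
width: 0.0854
time: 2.78
tcp_pos: [0.4647, -0.0141, 0.0096]
tool_rot: [-0.0, 0.999, -0.047, -0.0]
contact_force: [-0.3, -0.1, -0.3]
width: 0.0853
t 2.775 stopframe mm [-146.  -202.1    9.6] F stop [-0.2 -0.1 -0.3]
```

```bash
python3 -m inch '[{"dx":0.008,"dy":0,"dz":0,"wx":0,"wy":0,"wz":0,"fingers":1},{"dx":0.016,"dy":0,"dz":0,"wx":0,"wy":0,"wz":0,"fingers":1},{"dx":0.024,"dy":0,"dz":0,"wx":0,"wy":0,"wz":0,"fingers":1},{"dx":0.032,"dy":0,"dz":0,"wx":0,"wy":0,"wz":0,"fingers":1},{"dx":0.04,"dy":0,"dz":0,"wx":0,"wy":0,"wz":0,"fingers":1}]'
python3 -m inch '[{"dx":0.008,"dy":0,"dz":0,"wx":0,"wy":0,"wz":0,"fingers":1},{"dx":0.016,"dy":0,"dz":0,"wx":0,"wy":0,"wz":0,"fingers":1},{"dx":0.024,"dy":0,"dz":0,"wx":0,"wy":0,"wz":0,"fingers":1},{"dx":0.032,"dy":0,"dz":0,"wx":0,"wy":0,"wz":0,"fingers":1},{"dx":0.04,"dy":0,"dz":0,"wx":0,"wy":0,"wz":0,"fingers":1}]'
python3 d.py; python3 - <<'E'
from h import *
im,d=robot.capture("wrist"); cv2.imwrite("pics/w2.png",im)
E
```

```text
time: 3.4
tcp_pos: [0.505, -0.018, 0.0098]
tool_rot: [-0.0, 0.999, -0.048, -0.0]
contact_force: [-0.6, -0.8, 0.6]
width: 0.0854
time: 4.03
tcp_pos: [0.5448, -0.0217, 0.0098]
tool_rot: [-0.0, 0.999, -0.047, -0.0]
contact_force: [0.4, 0.6, -0.2]
width: 0.0852
t 4.025 stopframe mm [ -65.5 -202.     9.8] F stop [ 0.3  0.6 -0.2]
```

View pics/w2.png

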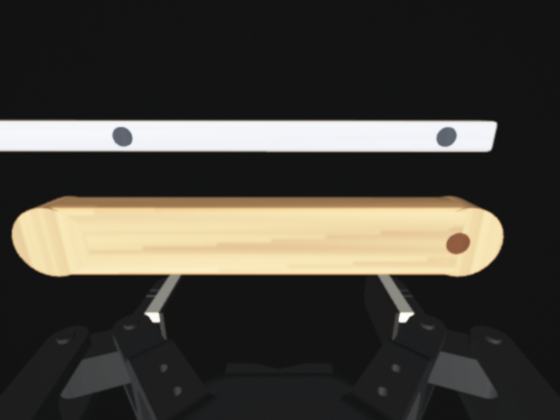

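The stick (rows 208–275) is now parallel to the arm (rows 121–151), with a gap of about 22 mm. I'll push on gently until it makes contact.

```bash
python3 -m inch '[{"dx":0.006,"dy":0,"dz":0,"wx":0,"wy":0,"wz":0,"fingers":1},{"dx":0.012,"dy":0,"dz":0,"wx":0,"wy":0,"wz":0,"fingers":1},{"dx":0.016,"dy":0,"dz":0,"wx":0,"wy":0,"wz":0,"fingers":1},{"dx":0.018,"dy":0,"dz":0,"wx":0,"wy":0,"wz":0,"fingers":1}]'
python3 -m inch '[{"dx":0.001,"dy":0,"dz":0,"wx":0,"wy":0,"wz":0,"fingers":1},{"dx":0.002,"dy":0,"dz":0,"wx":0,"wy":0,"wz":0,"fingers":1}]'
python3 -m inch '[{"dx":0.001,"dy":0,"dz":0,"wx":0,"wy":0,"wz":0,"fingers":1},{"dx":0.002,"dy":0,"dz":0,"wx":0,"wy":0,"wz":0,"fingers":1}]'; python3 d.py
```

```text
time: 4.58
tcp_pos: [0.5626, -0.0234, 0.0098]
tool_rot: [-0.0, 0.999, -0.047, -0.0]
contact_force: [-0.8, 0.2, 1.2]
width: 0.0854
time: 4.82
tcp_pos: [0.5641, -0.0236, 0.0098]
tool_rot: [-0.0, 0.999, -0.047, -0.0]
contact_force: [-0.5, -0.2, 0.2]
width: 0.0853
time: 5.08
tcp_pos: [0.5665, -0.0238, 0.0098]
tool_rot: [0.0, 0.999, -0.047, 0.0]
contact_force: [-0.8, 0.8, -0.3]
width: 0.085
t 5.075 stopframe mm [ -43.7 -202.     9.8] F stop [-0.8  0.8 -0.3]
```

```bash
python3 -m inch '[{"dx":0.001,"dy":0,"dz":0,"wx":0,"wy":0,"wz":0,"fingers":1},{"dx":0.002,"dy":0,"dz":0,"wx":0,"wy":0,"wz":0,"fingers":1}]'; python3 -m inch '[{"dx":0.001,"dy":0,"dz":0,"wx":0,"wy":0,"wz":0,"fingers":1},{"dx":0.002,"dy":0,"dz":0,"wx":0,"wy":0,"wz":0,"fingers":1}]'; python3 d.py
```

```text
time: 5.32
tcp_pos: [0.5669, -0.0238, 0.0097]
tool_rot: [-0.0, 0.999, -0.048, -0.001]
contact_force: [-4.2, 0.5, 3.1]
width: 0.0852
time: 5.58
tcp_pos: [0.567, -0.0239, 0.0096]
tool_rot: [-0.0, 0.999, -0.048, -0.003]
contact_force: [-8.6, 1.0, 7.6]
width: 0.0855
t 5.575 stopframe mm [ -43.2 -202.     9.6] F stop [-8.7  0.2  7.6]
```

Contact made (8.7 N against the arm). I'll back off, rise, shut the fingers and go round to the stick's free end.

```bash
python3 -m inch '[{"dx":-0.015,"dy":0,"dz":0,"wx":0,"wy":0,"wz":0,"fingers":1},{"dx":-0.015,"dy":0,"dz":-0.06,"wx":0,"wy":0,"wz":0,"fingers":1},{"dx":-0.015,"dy":0,"dz":-0.07,"wx":0,"wy":0,"wz":0,"fingers":0.5},{"dx":0.0,"dy":0.06,"dz":-0.07,"wx":0,"wy":0,"wz":0,"fingers":0},{"dx":0.025,"dy":0.12,"dz":-0.07,"wx":0,"wy":0,"wz":0,"fingers":0}]'
python3 -m inch '[{"dx":0,"dy":0.033,"dz":0,"wx":0,"wy":0,"wz":0,"fingers":0},{"dx":0,"dy":0.033,"dz":0,"wx":0,"wy":0,"wz":0,"fingers":0},{"dx":0,"dy":0.033,"dz":0,"wx":0,"wy":0,"wz":0,"fingers":0}]'
python3 d.py -19 -350 23; python3 - <<'E'
from h import *
im,d=robot.capture("wrist"); im2,_=robot.capture("top"); cv2.imwrite("pics/w3.png",np.hstack([cv2.resize(im,None,fx=.75,fy=.75),cv2.resize(im2[165:265,195:330],(380,315))]))
E
```

```text
time: 6.2
tcp_pos: [0.5831, -0.144, 0.0801]
tool_rot: [0.0, 0.999, -0.046, 0.001]
contact_force: [1.0, -0.4, -0.5]
width: 0.0325
time: 6.58
tcp_pos: [0.5794, -0.1759, 0.0793]
tool_rot: [-0.0, 0.999, -0.048, -0.0]
contact_force: [-0.1, -0.0, 0.5]
width: 0.0004
t 6.575 stopframe mm [ -16.3 -352.1   79.3] F stop [-0.1 -0.   0.5]
(array([-2.7, -2.1, 56.3]), array([-0.05,  0.04,  0.03]))
```

View pics/w3.png

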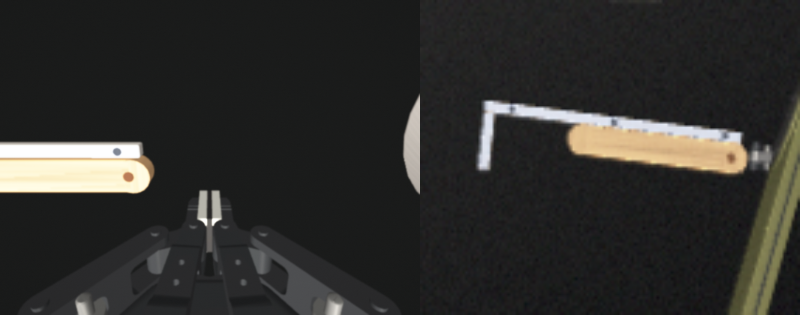

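The stick lies flush along the arm, and the shut fingers at (208,200) stand clear of its end at (152,172). I'll lower them and push towards the short arm.

```bash
python3 -m inch '[{"dx":-0.003,"dy":0,"dz":0.05,"wx":0,"wy":0,"wz":0,"fingers":0},{"dx":-0.003,"dy":0,"dz":0.052,"wx":0,"wy":0,"wz":0,"fingers":0},{"dx":-0.003,"dy":0,"dz":0.055,"wx":0,"wy":0,"wz":0,"fingers":0},{"dx":-0.003,"dy":0,"dz":0.055,"wx":0,"wy":0,"wz":0,"fingers":0}]'; python3 d.py
python3 -m inch '[{"dx":0,"dy":-0.01,"dz":0,"wx":0,"wy":0,"wz":0,"fingers":0},{"dx":0,"dy":-0.02,"dz":0,"wx":0,"wy":0,"wz":0,"fingers":0},{"dx":0,"dy":-0.03,"dz":0,"wx":0,"wy":0,"wz":0,"fingers":0},{"dx":0,"dy":-0.038,"dz":0,"wx":0,"wy":0,"wz":0,"fingers":0},{"dx":0,"dy":-0.046,"dz":0,"wx":0,"wy":0,"wz":0,"fingers":0}]'
python3 -m inch '[{"dx":0,"dy":-0.008,"dz":0,"wx":0,"wy":0,"wz":0,"fingers":0},{"dx":0,"dy":-0.016,"dz":0,"wx":0,"wy":0,"wz":0,"fingers":0},{"dx":0,"dy":-0.024,"dz":0,"wx":0,"wy":0,"wz":0,"fingers":0},{"dx":0,"dy":-0.032,"dz":0,"wx":0,"wy":0,"wz":0,"fingers":0},{"dx":0,"dy":-0.038,"dz":0,"wx":0,"wy":0,"wz":0,"fingers":0}]'; python3 d.py
python3 - <<'E'
from h import *
im,d=robot.capture("wrist"); im2,_=robot.capture("top"); cv2.imwrite("pics/w4.png",np.hstack([cv2.resize(im,None,fx=.75,fy=.75),cv2.resize(im2[165:265,195:330],(380,315))]))
E
```

```text
time: 7.18
tcp_pos: [0.5781, -0.1762, 0.0261]
tool_rot: [0.0, 0.999, -0.047, 0.001]
contact_force: [-0.6, 0.2, -0.4]
width: -0.0001
t 7.175 stopframe mm [ -17.5 -352.5   26.1] F stop [-0.6  0.1 -0.4]
time: 7.8
tcp_pos: [0.5814, -0.1298, 0.0248]
tool_rot: [0.0, 0.999, -0.047, -0.0]
contact_force: [-0.3, 0.0, 0.2]
width: -0.0001
time: 8.43
tcp_pos: [0.585, -0.092, 0.0248]
tool_rot: [-0.0, 0.999, -0.047, -0.0]
contact_force: [-0.5, -1.6, 1.0]
width: 0.0002
t 8.425 stopframe mm [ -18.8 -268.1   24.8] F stop [-0.3 -1.6  1. ]
```

View pics/w4.png

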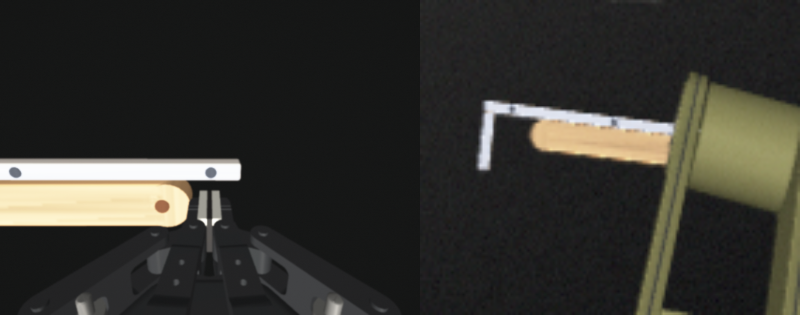

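The stick slides along the arm and stays flush, with about 45 mm left to the short arm.

```bash
python3 -m inch '[{"dx":0,"dy":-0.008,"dz":0,"wx":0,"wy":0,"wz":0,"fingers":0},{"dx":0,"dy":-0.016,"dz":0,"wx":0,"wy":0,"wz":0,"fingers":0},{"dx":0,"dy":-0.024,"dz":0,"wx":0,"wy":0,"wz":0,"fingers":0},{"dx":0,"dy":-0.030,"dz":0,"wx":0,"wy":0,"wz":0,"fingers":0},{"dx":0,"dy":-0.034,"dz":0,"wx":0,"wy":0,"wz":0,"fingers":0}]'
python3 -m inch '[{"dx":0,"dy":-0.0015,"dz":0,"wx":0,"wy":0,"wz":0,"fingers":0},{"dx":0,"dy":-0.003,"dz":0,"wx":0,"wy":0,"wz":0,"fingers":0}]'
python3 -m inch '[{"dx":0,"dy":-0.0015,"dz":0,"wx":0,"wy":0,"wz":0,"fingers":0},{"dx":0,"dy":-0.003,"dz":0,"wx":0,"wy":0,"wz":0,"fingers":0}]'
python3 d.py
```

```text
time: 9.15
tcp_pos: [0.5882, -0.0582, 0.0248]
tool_rot: [-0.0, 0.999, -0.047, -0.0]
contact_force: [-0.2, -0.1, -0.3]
width: -0.0002
time: 9.4
tcp_pos: [0.5885, -0.0558, 0.0248]
tool_rot: [0.0, 0.999, -0.048, -0.0]
contact_force: [-0.2, -0.8, -1.0]
width: 0.0006
time: 9.65
tcp_pos: [0.5887, -0.0528, 0.0248]
tool_rot: [0.0, 0.999, -0.048, 0.0]
contact_force: [-0.2, -0.5, -0.2]
width: 0.0005
t 9.65 stopframe mm [ -18.8 -228.7   24.8] F stop [-0.2 -0.5 -0.2]
```

```bash
for i in 1 ; do python3 -m inch '[{"dx":0,"dy":-0.0015,"dz":0,"wx":0,"wy":0,"wz":0,"fingers":0},{"dx":0,"dy":-0.003,"dz":0,"wx":0,"wy":0,"wz":0,"fingers":0}]'; done
python3 -m inch '[{"dx":0,"dy":-0.001,"dz":0,"wx":0,"wy":0,"wz":0,"fingers":0},{"dx":0,"dy":-0.002,"dz":0,"wx":0,"wy":0,"wz":0,"fingers":0}]'
python3 -m inch '[{"dx":0,"dy":-0.001,"dz":0,"wx":0,"wy":0,"wz":0,"fingers":0},{"dx":0,"dy":-0.002,"dz":0,"wx":0,"wy":0,"wz":0,"fingers":0}]'
python3 d.py
```

```text
time: 9.9
tcp_pos: [0.589, -0.0497, 0.0248]
tool_rot: [-0.0, 0.999, -0.048, -0.0]
contact_force: [0.2, -1.1, 0.2]
width: -0.0001
time: 10.15
tcp_pos: [0.5892, -0.0477, 0.0248]
tool_rot: [0.0, 0.999, -0.047, 0.0]
contact_force: [0.2, -0.5, 0.4]
width: 0.0
time: 10.4
tcp_pos: [0.5894, -0.0458, 0.0248]
tool_rot: [0.0, 0.999, -0.047, -0.0]
contact_force: [0.1, -1.8, -0.0]
width: -0.0
t 10.4 stopframe mm [ -18.8 -221.6   24.8] F stop [ 0.2 -1.7 -0. ]
```

```bash
python3 -m inch '[{"dx":0,"dy":-0.001,"dz":0,"wx":0,"wy":0,"wz":0,"fingers":0},{"dx":0,"dy":-0.002,"dz":0,"wx":0,"wy":0,"wz":0,"fingers":0}]'
python3 -m inch '[{"dx":0,"dy":-0.001,"dz":0,"wx":0,"wy":0,"wz":0,"fingers":0},{"dx":0,"dy":-0.002,"dz":0,"wx":0,"wy":0,"wz":0,"fingers":0}]'
python3 d.py;python3 - <<'E'
from h import *
im,d=robot.capture("side"); cv2.imwrite("pics/s5.png",cv2.resize(im[210:310,200:340],(784,560),interpolation=cv2.INTER_CUBIC))
E
```

```text
time: 10.65
tcp_pos: [0.5896, -0.0451, 0.0249]
tool_rot: [0.001, 0.999, -0.047, 0.0]
contact_force: [-0.6, -8.2, 0.8]
width: 0.0
time: 10.9
tcp_pos: [0.5897, -0.0446, 0.0249]
tool_rot: [0.002, 0.999, -0.047, -0.0]
contact_force: [-1.7, -13.4, 0.7]
width: -0.0004
t 10.9 stopframe mm [ -18.6 -220.5   24.9] F stop [ -0.4 -13.5   0.7]
```

View pics/s5.png

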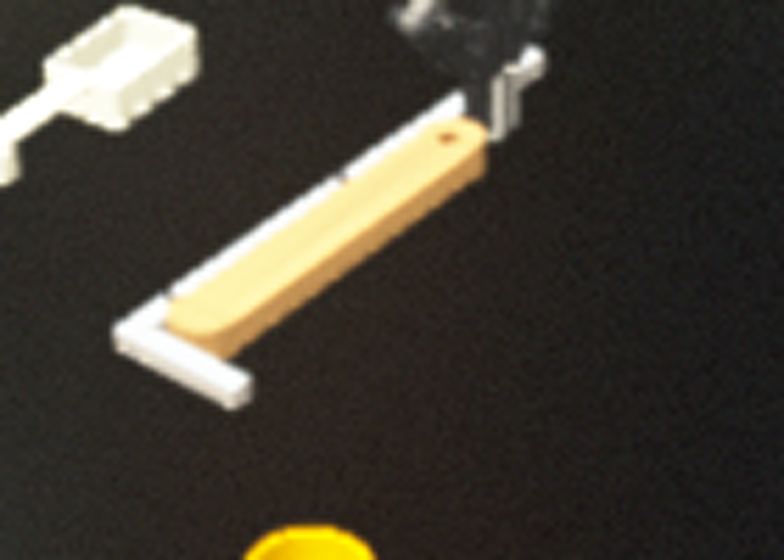

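The stick is against both arms, with its end on the short arm at (200,345). I'll back away along its axis, rise, move off and measure.

```bash
python3 -m inch '[{"dx":-0.001,"dy":0.015,"dz":0,"wx":0,"wy":0,"wz":0,"fingers":0},{"dx":-0.001,"dy":0.03,"dz":0,"wx":0,"wy":0,"wz":0,"fingers":0},{"dx":-0.001,"dy":0.03,"dz":-0.06,"wx":0,"wy":0,"wz":0,"fingers":0},{"dx":-0.001,"dy":0.03,"dz":-0.12,"wx":0,"wy":0,"wz":0,"fingers":0},{"dx":-0.06,"dy":0.03,"dz":-0.14,"wx":0,"wy":0,"wz":0,"fingers":0}]'
python3 -m inch '[{"dx":-0.05,"dy":-0.05,"dz":-0.06,"wx":0,"wy":0,"wz":0,"fingers":0},{"dx":-0.10,"dy":-0.10,"dz":-0.12,"wx":0,"wy":0,"wz":0,"fingers":0},{"dx":-0.10,"dy":-0.11,"dz":-0.12,"wx":0,"wy":0,"wz":0,"fingers":0},{"dx":-0.10,"dy":-0.11,"dz":-0.12,"wx":0,"wy":0,"wz":0,"fingers":0}]'
python3 d.py; python3 - <<'E'
from h import *
im,d=robot.capture("wrist"); cv2.imwrite("pics/w6.png",im); np.save("pics/kw.npy",np.array(K("wrist"),dtype=object),allow_pickle=True)
im,d=robot.capture("top"); cv2.imwrite("pics/top6.png",im)
c0=cv2.imread("pics/top0.png")
diff=cv2.absdiff(im,c0).max(2); 
for nm,(a,b,e,f) in dict(scoop=(235,145,290,170),sieve=(95,170,175,225),egg=(160,240,195,275),pot=(375,165,470,260)).items(): print(nm,(diff[b:f,a:e]>60).sum())
E
```

```text
time: 11.58
tcp_pos: [0.5345, -0.0679, 0.1697]
tool_rot: [0.001, 0.999, -0.048, 0.007]
contact_force: [-0.5, 0.5, -0.6]
width: 0.0
time: 12.08
tcp_pos: [0.4376, 0.0548, 0.2878]
tool_rot: [-0.001, 0.999, -0.046, 0.003]
contact_force: [0.6, -1.1, -0.4]
width: 0.0001
t 12.075 stopframe mm [-179.5 -136.   287.8] F stop [ 0.7 -1.1 -0.4]
scoop 0
sieve 0
egg 1
pot 0
```

View pics/w6.png

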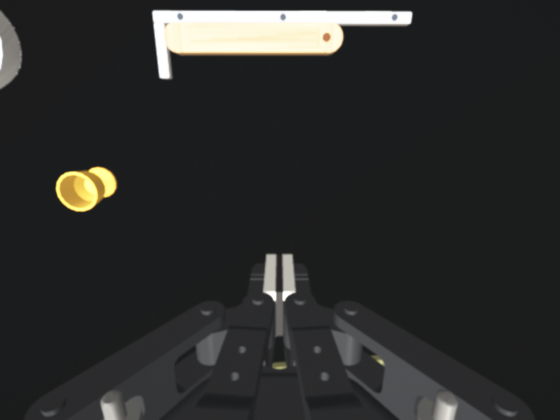

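The wrist view shows the stick from (165,38) to (343,38), in the corner and parallel to the arm. The other things haven't moved in the top view. One numeric check remains.

```bash
python3 - <<'E'
from h import *
z=np.load("stop.npz")
for n,f,(x0,y0,x1,y1) in(("top","top6",(205,185,325,255)),("wrist","w6",(150,0,420,85))):
    k=K(n); c=cv2.imread(f"pics/{f}.png")[y0:y1,x0:x1].astype(int); sat=c[...,2]-c[...,0]; val=c.max(2)
    def pts(m,h):
        q,l,s,_=cv2.connectedComponentsWithStats(m.astype(np.uint8)); v,u=np.nonzero(l==1+s[1:,4].argmax())
        P=np.array([onz(n,a+x0,b+y0,h,k)[:2] for a,b in zip(u,v)])-z["C"]
        return np.c_[P@z["x"],P@z["y"]]*1000
    st=pts((sat>25)&(val>90),.018); r=cv2.minAreaRect(st.astype(np.float32)); print(n,"stick",np.round(r[0],1),np.round(r[1],1),round(r[2],2))
    sp=pts((sat<=20)&(val>90),.012)
    L=sp[(sp[:,1]<-15)&(sp[:,1]>-285)&(sp[:,0]>-8)]; p=np.polyfit(L[:,1],L[:,0],1)
    S=sp[(sp[:,0]<-35)]; print("long arm mid x at y-105 (expect 6):",round(np.polyval(p,-105),1),"angle deg",round(np.degrees(np.arctan(p[0])),2),"short arm mid y (expect 6):",round(S[:,1].mean(),1))
E
```

```text
top stick [ -16.  -106.4] [ 33.3 208. ] 0.28
long arm mid x at y-105 (expect 6): 6.5 angle deg 0.15 short arm mid y (expect 6): 6.6
wrist stick [ -19.1 -107.1] [ 33.  207.2] 0.17
long arm mid x at y-105 (expect 6): 5.8 angle deg 0.3 short arm mid y (expect 6): 3.1
```

Both views agree and are within tolerance, and no gap shows between stick and arm. Handing in.

```bash
python3 -c "
from plant import robot
print(robot.sign_off(), robot.read_state()['time'])"
```

```text
the job is handed in; nothing more can be done
the job is handed in; nothing more can be done
```

The stick is in the inner corner of the stop, flush along the long arm with its end against the short arm, and I've handed the job in. It took about 12 s on the robot's clock.

I pushed the stick square onto the long arm with both open fingertips until it pressed back at about 9 N. With the fingers shut, I then slid it along the arm by its free end until the short arm stopped it, at about 13 N. It was never gripped or lifted. The hand finished about 0.29 m up, clear of everything.

**Last checks, in the stop's frame (home is x -16, y -105 mm):**

| View | x (mm) | y (mm) | Angle to the long arm |
|---|---|---|---|
| Top camera | -16.0 | -106.4 | under 0.5° |
| Wrist camera | -19.1 | -107.1 | under 0.5° |

- **Disagreement:** the two views differ by about 3 mm in x, and the wrist view also put the short arm 3 mm off where the top view had it. Both stick readings are within the limits, and no gap shows between stick and arm.
- **Other things:** the pot, egg cup, scoop and sieve show no change in the top view between start and end.
- **Not done:** I skipped a final sideways press, because the stick already looked flush.

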